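Refit a hob knob and hold it in at ignition

TASK

One control knob of the gas hob has been washed and lies in the steel tray: put it on the bare valve stem with its pointer at the off mark, so that the flat in its bore meets the flat of the stem, and push it all the way in against the spring. Still pushing, turn it anticlockwise to the red ignition mark, where it stops, and finish while still holding the knob there, pushed fully in, as one does until the flame has caught. Leave the hob's other knob at off and the things around undisturbed.

Things in the scene. Friction and masses are not known exactly. Their poses are not given: they have to be found in the camera images.
- knob: Loose black control knob, upright (bore down) on the tray's floor. Skirt 41 mm across, 14 mm high; on it a grip bar 40 mm long (knob's x), 12 mm wide (y), from 14 to 32 mm above the underside. Origin: centre of the underside, z up; +x is where the pointer points, a white line on the bar's top from the centre to its +x end. About 45 g. Starts at a yaw of -0.45 to 1.5 rad.
- knob_seat (a point): Centre of the closed end of the D-shaped bore in the knob's underside, 12.8 mm above the underside, on the knob's axis; axes as the knob's. Bore 11.4 mm across, its flat on the +x (pointer) side 3 mm from the axis: 0.5 to 0.7 mm clear of the greased stem, mouth flared by 1.6 mm. With the knob home on the stem this point meets stem_tip.
- stem_tip (a point): Centre of the top end of the bare upright brass valve stem, in a black rose on the hob; 111 mm above the table while not pushed in. Stem 10 mm across, a flat 2.5 mm from its axis, top edge chamfered. z up; +x is where the flat faces, so the knob goes on only with its pointer along it. It starts at off: +x away from the hob's front edge, at the small black dot. May be the hob's left or right valve.
- stem_push (a joint): How far the stem is pushed down (m): 0 free, 0.005 fully in, a hard stop. A spring resists, 2 N at first, 5 N fully in, and returns it when let go. Fully in, the underside of a seated knob is 3 mm above the deck.
- stem_turn (a joint): Rotation of the stem (rad), anticlockwise from above: 0 off, 1.0 ignition, with a stop at each end; the red dot on the deck, 32 mm from the stem's axis, marks 1.0. Light friction (0.015 N m); stays where left. The knob has play on the stem and a grip gives a little, 0.2 to 0.5 rad together: to bring the stem to its stop turn the knob 1.4 to 1.5 rad. Turn it only while pushed in.
- hob: Low two-ring gas hob, fixed, deck 300 mm wide, 440 mm deep, 90 mm above the table. Origin: on the table under the middle of the control strip, 65 mm behind the front edge (the robot's side); +x to the hob's back, +y to its left. Valves at x = 0, y = +70 and -70 mm, a rose 48 mm across and 2 mm thick round each. Black pan supports from x = 80 mm to the back stand 40 mm above the deck; a fixed pan on the rear one.
- other_knob_top (a point): Centre of the top of the same kind of knob, already fitted on the hob's other valve (top 130 mm above the table); to be left alone.
- other_knob (a joint): Rotation of the other knob (rad): 0 off, stays at 0.
- tray: Shallow steel tray 300 mm (x) by 200 mm (y), rim 20 mm high, walls and floor 3 mm thick; fixed. Origin: centre of the underside, on the table. The knob lies in its half near the robot.
- brush: Bystander: blue washing-up brush, 170 mm, lying across the far end of the tray; about 27 mm high.
- oyster_knife: Bystander: short knife with a wooden handle, 155 mm, lying across the tray between knob and brush; 23 mm high.
- mug: Bystander: white mug, 80 mm across, 90 mm high, on the table behind the tray.
- carton: Bystander: yellow carton, 200 mm high, at the left side of the table.
- basin: Bystander: blue basin of oyster shells, 230 mm across, at the right side of the table.
- bottle: Bystander: clear water bottle, 200 mm high, at the left side of the table.

How it is judged (in metres and radians):
On the way:
1. the knob is fully home on the bare stem and pushed in while still at off (stem in by more than 3.5 mm, turned by less than 0.4 rad) (distance between knob_seat and stem_tip below 0.003 m and value of joint stem_push above 0.0035 m and value of joint stem_turn below 0.4 rad), for 0.2 s.
At the end, for the whole second after the job is handed in: the fingers still hold the knob (more than 1 N on it), which is fully home on the stem (end of the bore within 3 mm of the stem's tip, upright within 0.15 rad), the stem pushed in by more than 3.5 mm of its 5 mm and turned anticlockwise by more than 0.75 of its 1.0 rad; the other knob is at off (distance between knob_seat and stem_tip below 0.003 m and value of joint stem_push above 0.0035 m and value of joint stem_turn above 0.75 rad and contact force between knob and the fingers above 1 N and angle between knob's own z axis and vertical below 0.15 rad and value of joint other_knob below 0.25 rad); the arm keeps its last pose, push and grip.
It fails at once if the stem is turned from off without being pushed in (value of joint stem_turn above 0.4 rad and value of joint stem_push below 0.0015 m).
It fails at once if the other knob is turned by more than 0.25 rad (value of joint other_knob above 0.25 rad).
It fails at once if a bystander is moved by more than 3 cm (distance of any of brush, oyster_knife, mug, carton, basin, bottle from where it was at the start of the episode above 0.03 m).
It also fails if it takes over 51 s, if anything falls off the work surface, if the arm or the gripper's body presses on something with over 40 N, if the wrist force passes 120 N, or if a joint passes its speed limit or range.

ROBOT

A 6-joint arm with a two-finger parallel gripper is mounted at the origin on the work surface. World frame = base frame: x ahead of the robot, y to its left, z up, the work surface at z = 0. Lengths are in mm, angles in rad, forces in N, time in s.
With the tool pointing down it reaches from about 350 to 775 mm from the base axis. Payload 7.3 kg.
Tool frame: the origin (TCP) lies between the finger pads; the fingertips stand 17 mm ahead of it and the grasp point (between the pads) lies 2 mm behind it; z points along the fingers, y is the direction in which the jaws open and shut (so a half turn about z gives the same grasp; the last joint's range is limited). The gripper opens to 92 mm and grips with 3 to 60 N. Pads are 19 mm wide; open, the fingers measure 130 mm over their backs; the gripper's body (75 mm by 190 mm) begins 47 mm behind the grasp point.
Start: joints at [-1.486, 0.342, 1.524, -0, 1.275, -0.146], TCP at [120.118, -511.092, 243.741] pointing down, gripper open.
Joint ranges: [-2.53, 2.53], [-0.77, 2.02], [0.04, 2.7], [-1, 4.14], [0.28, 2.66], [-3.11, 3.11]. Speed limits (rad/s): [2.57, 2.57, 3.14, 3.14, 3.14, 3.14].

INTERFACE

Orientations are given as [roll, pitch, yaw] about the fixed x, y, z axes, in that order (R = Rz(yaw) Ry(pitch) Rx(roll)).
In Python, from plant import get_obs, capture, get_calibration, close_job gives the robot as it stands.
- The arm moves only by the tool carry_out, never from a script. Its argument "moves" is one flat list of numbers, 7 for each row, row after row: the shift along the tool's x, y, z normalised to -1 to 1, where 1 is 40 cm, then the turn, a rotation vector about the tool's x, y, z normalised to -1 to 1, where 1 is 30 degrees, then the opening, from 0 (shut) to 1 (fully open). A call has exactly 8 rows; each row is the pose to reach, as a shift and turn from the pose measured when the call began, along the tool's axes at that moment; what a row does not reach only later rows make up. A row lasts 1/10 s, in which the tool goes at most 50 mm and 8.59 degrees, less where a joint would pass 70% of its speed; a pose out of reach is approached as far as the arm can. A call with a number of a shift or a turn outside -1 to 1 is refused whole. A call with a gripper value outside its range is refused whole. The fingers move at their own pace and stop on an object; the grip force is fixed at half the most. Time passes only in rows, so rows that repeat a pose let the fingers close, or fill a call up. It gives the time, the measured TCP pose, the force and the opening at its end, in the units of the state.
- get_obs(): the state, without advancing time (a new reading comes with each control period).
- capture(name): name is "scene" or "top" or "wrist"; returns the picture (420x560x3 uint8, red, green, blue); there is no depth.
- get_calibration(name): a dict with "vfov" (degrees; the focal length in pixels is half the picture's height over the tangent of half this angle, whatever the lens; pixels are square), "cx", "cy" (the principal point, pixels), "cam_to_world" (4x4, takes a point from camera to world coordinates). Camera axes: x right, y up, looking along -z (the intrinsics and any distortion apply to the point x, -y, -z); pixel columns grow to the right and rows downward; lengths in mm; the calibration is good to about 2 mm. The wrist camera is an equidistant fisheye: a pixel r from the principal point sees the ray r / f radians off the axis. A picture is of the moment at which its call begins: read the wrist's pose just before it. get_calibration takes no time and is no camera call; for the wrist camera it gives the pose at the moment of the call.
- close_job(): hands the job in, once; it reports no verdict.
The state is a dict: "time": time; "joint_positions": joint angles; "dq": joint speeds; "tau": joint torques, N m; "tool_pos": TCP position; "tcp_rot": TCP orientation; "contact_force": force on the tool from outside, world axes, zero at the start; "moment": the same for the moment, N m; "grip_width": finger opening in mm.
Only numpy, scipy, OpenCV 4.12 (cv2) and the standard library are available. Lean on these libraries where they do the work, as an engineer would, in place of code of your own. Each camera call takes 0.05 s, during which the arm holds its last target.

## Working session

There is one attempt and no reset: what is moved stays moved. The work goes in short steps, Python scripts to look and compute and a tool call to move; the robot and the scene stay as the last step left them, time stands still between calls to the robot, and variables do not carry over. Pictures are saved under pics/ and viewed, and the job is handed in when it is done.

Besides the shell and the picture viewer there is one more tool, called after "Emit:" by a JSON object that holds its "fn" and its "kwargs", one argument or row to a line. carry_out: Moves the arm, as the interface text tells. Scaled input: -1 to 1 covers 40 cm each way for a shift and 30 degrees each way for a turn. Its arguments: {"type":"object","properties":{"moves":{"type":"array","items":{"type":"number"}}},"required":["moves"]}

```bash
ls; mkdir -p pics
python3 - <<'E'
from plant import *
import cv2
o=get_obs(); print(o)
for n in ("scene","top","wrist"):
    c=get_calibration(n); print(n,c)
    im=capture(n); cv2.imwrite(f"pics/{n}0.png",im[:,:,::-1])
E
```

```text
pics
{'time': 0.0, 'joint_positions': array([-1.48599651e+00,  3.42746945e-01,  1.52504180e+00, -4.41981996e-06,
        1.27536414e+00, -1.45984046e-01]), 'dq': array([-1.97409750e-05,  3.67581595e-04, -1.67270472e-04, -1.94597034e-03,
       -1.94569918e-03, -1.30966476e-03]), 'tau': array([ 9.26639805e-04, -4.31243849e+01, -2.44224983e+01,  7.17474218e-02,
        5.58800879e-02, -1.50353062e-04]), 'tool_pos': array([ 120.08470398, -510.68925785,  243.02371024]), 'tcp_rot': array([-3.14004840e+00, -2.22779572e-04,  2.30784979e-01]), 'contact_force': array([-1.15322727,  0.1324711 ,  0.11684346]), 'moment': array([-0.01852917,  0.00712606,  0.02982564]), 'grip_width': 91.8161027194799}
scene {'vfov': 42.073030221457365, 'cx': 269.0530243520728, 'cy': 200.44379720230225, 'cam_to_world': array([[ 7.12040445e-01, -5.54871515e-01,  4.30251098e-01,
         1.45786831e+03],
       [ 7.01976185e-01,  5.49393364e-01, -4.53206761e-01,
        -9.15749591e+02],
       [ 1.50944235e-02,  6.24727567e-01,  7.80696884e-01,
         1.70365682e+03],
       [ 0.00000000e+00,  0.00000000e+00,  0.0
[... 223 characters left out ...]
,
       [-9.99961957e-01, -5.12062265e-03, -7.06142439e-03,
        -1.39957408e+01],
       [-7.77413597e-03,  1.56066755e-01,  9.87715916e-01,
         1.36456382e+03],
       [ 0.00000000e+00,  0.00000000e+00,  0.00000000e+00,
         1.00000000e+00]])}
wrist {'vfov': 65.70646984690485, 'cx': 277.2803454490396, 'cy': 208.0556777555485, 'cam_to_world': array([[ 2.28314945e-01,  9.36910003e-01,  2.64711035e-01,
         1.91771146e+02],
       [-9.73584466e-01,  2.20372453e-01,  5.97433657e-02,
        -4.93406530e+02],
       [-2.36086322e-03, -2.71358855e-01,  9.62475349e-01,
         3.84753900e+02],
       [ 0.00000000e+00,  0.00000000e+00,  0.00000000e+00,
         1.00000000e+00]])}
```

View pics/top0.png

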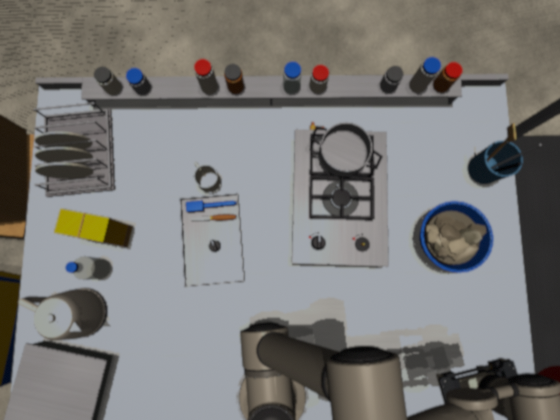

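View pics/scene0.png

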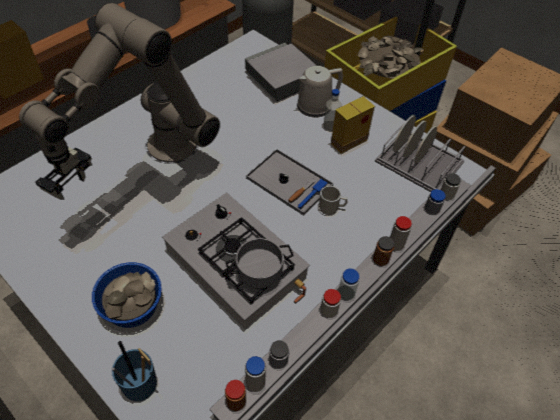

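View pics/wrist0.png

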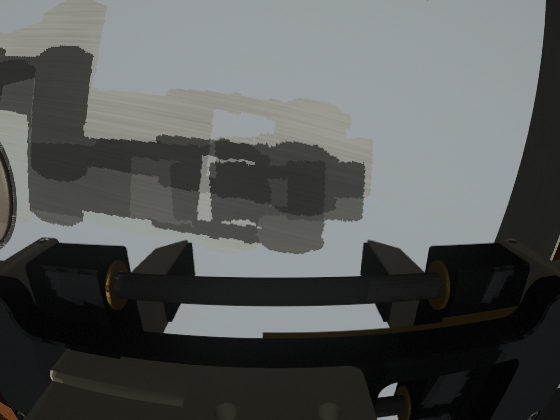

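The top view shows the tray with the knob at about (215,245). The fitted knob is at about (318,241) on the left valve, and the bare stem at about (362,243) on the right. I'll enlarge these areas.

```bash
cat > h.py <<'E'
import numpy as np, cv2
from scipy.spatial.transform import Rotation as R
from plant import get_obs,capture,get_calibration
def ray(c,u,v,fish=False):
    f=210/np.tan(np.radians(c['vfov']/2)); a=(u-c['cx'])/f; b=(v-c['cy'])/f
    if fish:
        r=np.hypot(a,b); s=np.sin(r)/r if r>1e-9 else 1
        d=np.array([a*s,-b*s,-np.cos(r)])
    else: d=np.array([a,-b,-1.])
    T=np.array(c['cam_to_world']); return T[:3,3],T[:3,:3]@d
def atz(c,u,v,z,fish=False):
    o,d=ray(c,u,v,fish); return o+d*(z-o[2])/d[2]
def proj(c,p,fish=False):
    f=210/np.tan(np.radians(c['vfov']/2)); T=np.array(c['cam_to_world'])
    q=T[:3,:3].T@(np.asarray(p)-T[:3,3]); x,y,z=q[0],-q[1],-q[2]
    if fish:
        r=np.hypot(x,y); th=np.arctan2(r,z); k=th/r if r>1e-9 else 0
        return np.array([c['cx']+f*x*k,c['cy']+f*y*k])
    return np.array([c['cx']+f*x/z,c['cy']+f*y/z])
def crop(im,u0,v0,u1,v1,k,name):
    cv2.imwrite('pics/'+name,cv2.resize(im[v0:v1,u0:u1,::-1],None,fx=k,fy=k,interpolation=cv2.INTER_CUBIC))
E
python3 - <<'E'
from h import *
im=cv2.imread('pics/top0.png')[:,:,::-1]
crop(im,170,180,260,300,5,'t_tray.png'); crop(im,285,200,395,275,7,'t_hob.png')
c=get_calibration('top')
for n,u,v,z in (('knob',215,245,32),('other',318,241,130),('stem',362,243,111)): print(n,atz(c,u,v,z))
E
```

```text
knob [486.3644292  187.41833315  32.        ]
other [ 489.40389211 -145.62433738  130.        ]
stem [ 484.18367728 -285.14624909  111.        ]
```

View pics/t_tray.png

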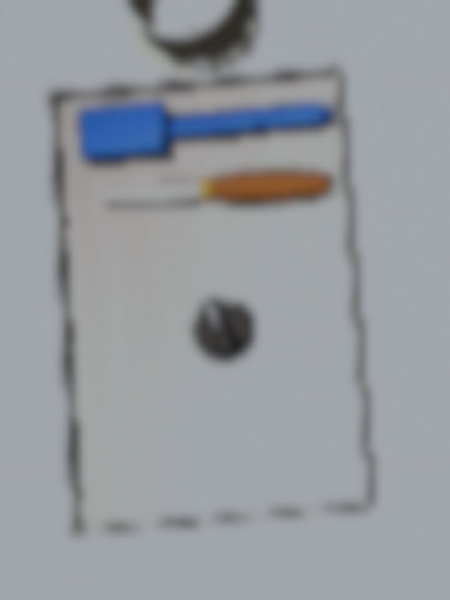

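View pics/t_hob.png

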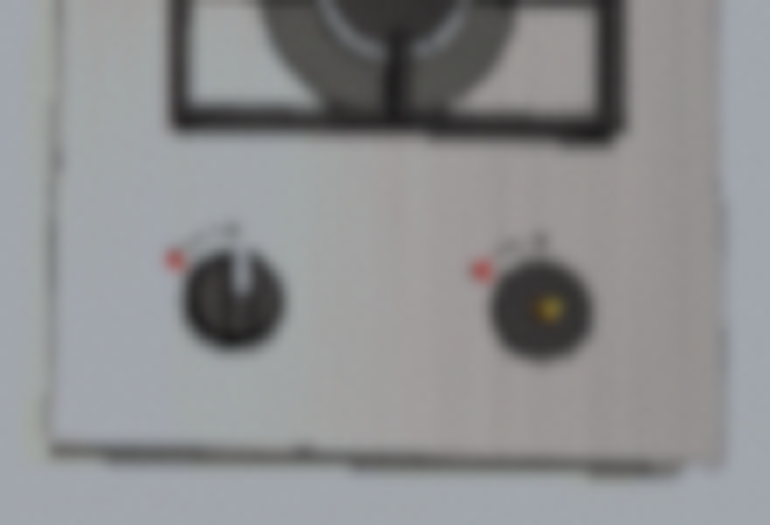

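```bash
cat >> h.py <<'E'
def tool(o=None):
    o=o or get_obs(); T=np.eye(4); T[:3,:3]=R.from_euler('xyz',o['tcp_rot']).as_matrix(); T[:3,3]=o['tool_pos']; return T
def goto(p,yaw,o=None):
    "normalised shift/turn to world position p with tool down at yaw"
    T=tool(o); d=T[:3,:3].T@(np.asarray(p)-T[:3,3])/400
    Rg=R.from_euler('xyz',[np.pi,0,yaw]).as_matrix(); w=R.from_matrix(T[:3,:3].T@Rg).as_rotvec()/np.radians(30)
    return np.round(d,4),np.round(w,4)
E
python3 - <<'E'
from h import *
c=get_calibration('wrist');T=tool();print(T)
print('cam in tool',np.linalg.inv(T)@c['cam_to_world'])
for z in (20,111):
  for uv in ((277,208),(277,100),(277,250),(277,20)):
    p=atz(c,*uv,z,True); print(z,uv,np.round(p,1),'tool',np.round(np.linalg.inv(T)@np.r_[p,1],1)[:3])
print(goto((420,-265,260),0));
E
```

```text
[[ 9.73482150e-01  2.28762952e-01 -1.27623468e-04  1.20092238e+02]
 [ 2.28762950e-01 -9.73481517e-01  1.11724970e-03 -5.10800363e+02]
 [ 1.31346252e-04 -1.11681816e-03 -9.99999368e-01  2.43222499e+02]
 [ 0.00000000e+00  0.00000000e+00  0.00000000e+00  1.00000000e+00]]
cam in tool [[-4.60242412e-04  9.62433969e-01  2.71515456e-01  7.37717296e+01]
 [ 9.99999372e-01  1.65388832e-04  1.10883667e-03 -6.65069277e-01]
 [ 1.02227645e-03  2.71515796e-01 -9.62433441e-01 -1.41611737e+02]
 [ 0.00000000e+00  0.00000000e+00  0.00000000e+00  1.00000000e+00]]
20 (277, 208) [  91.4 -515.8   20. ] tool [-29.1  -1.4 223.2]
20 (277, 100) [ 212.  -487.6   20. ] tool [ 94.7  -1.3 223.2]
20 (277, 250) [  39.7 -527.9   20. ] tool [-82.2  -1.5 223.2]
20 (277, 20) [ 302.7 -466.3   20. ] tool [188.   -1.3 223.2]
111 (277, 208) [ 116.5 -510.2  111. ] tool [ -3.4  -1.2 132.2]
111 (277, 100) [ 206.9 -489.   111. ] tool [ 89.5  -1.2 132.2]
111 (277, 250) [  77.7 -519.3  111. ] tool [-43.3  -1.3 132.2]
111 (277, 20) [ 275.1 -473.1  111. ] tool [159.5  -1.1 132.2]
(array([ 0.8705, -0.4267, -0.0414]), array([-0.0022, -0.    ,  0.4408]))
```

Emit:
{"fn": "carry_out", "kwargs": {
  "moves": [0.25,-0.12,-0.01,0,0,0.15,0.5,0.5,-0.24,-0.02,0,0,0.3,0.5,0.87,-0.427,-0.04,0,0,0.44,0.5,0.87,-0.427,-0.04,0,0,0.44,0.5,0.87,-0.427,-0.04,0,0,0.44,0.5,0.87,-0.427,-0.04,0,0,0.44,0.5,0.87,-0.427,-0.04,0,0,0.44,0.5,0.87,-0.427,-0.04,0,0,0.44,0.5]
}}

```text
time: 0.95
tool_pos: [421.5, -262.7, 259.5]
tcp_rot: [-3.14, -0.0, 0.002]
contact_force: [-0.6, -1.9, 0.9]
grip_width: 45.9
```

Run:
```python
from h import *
o=get_obs(); print(o['time'],o['tool_pos'],o['tcp_rot'],o['grip_width'])
import pickle
c=get_calibration('wrist'); im=capture('wrist'); pickle.dump((c,o,im),open('w1.pkl','wb'))
cv2.imwrite('pics/w1.png',im[:,:,::-1])
```

```text
0.95 [ 421.48756814 -262.70594346  259.52626698] [-3.14012904e+00 -1.35167681e-04  1.73143845e-03] 45.949355773695
```

View pics/w1.png

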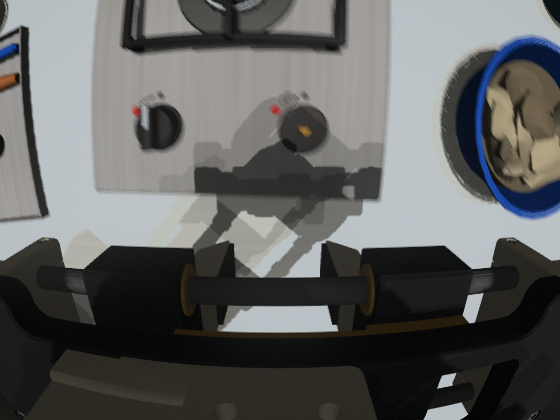

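The wrist view shows the bare stem at about (304,130), the fitted knob at about (155,127), and the red dots at (276,110) and (136,111).

Run:
```python
from h import *
import pickle
c,o,im=pickle.load(open('w1.pkl','rb'))
crop(im,260,80,340,160,9,'w1a.png');crop(im,115,80,195,160,9,'w1b.png')
```

```text
(no output)
```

View pics/w1a.png

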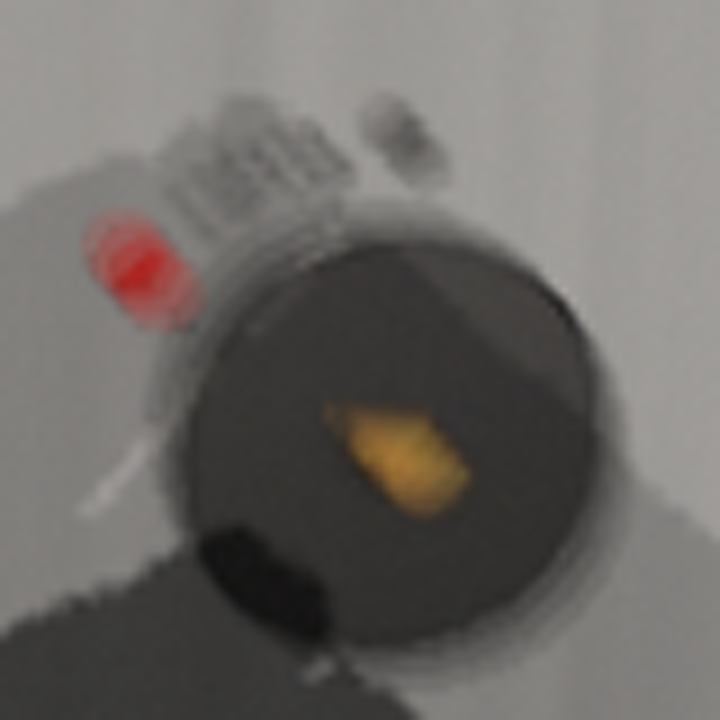

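View pics/w1b.png

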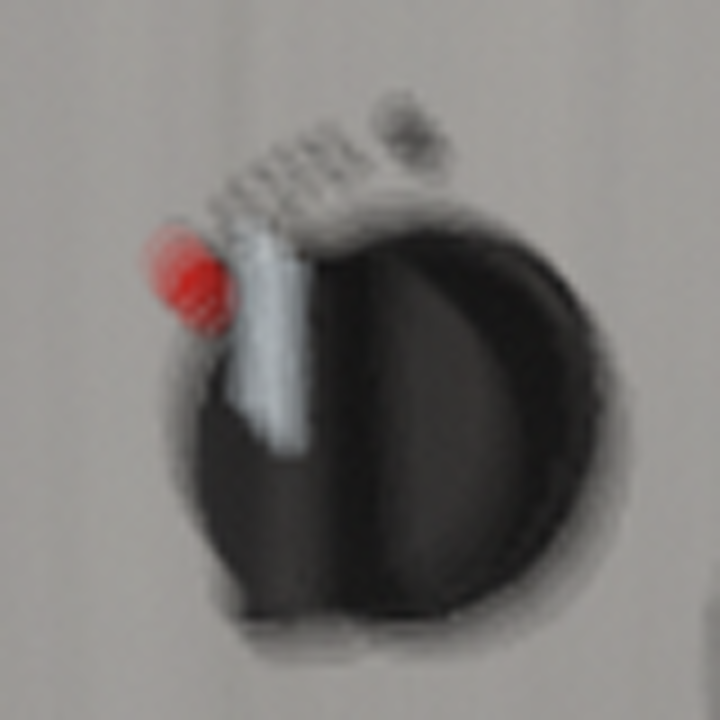

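Run:
```python
from h import *
import pickle
c,o,im=pickle.load(open('w1.pkl','rb'))
w=lambda x,y:(260+x/9,80+y/9)
w2=lambda x,y:(115+x/9,80+y/9)
ro=atz(c,*w(395,443),92,1); print('rose',ro,'tip pix in crop',(proj(c,ro+[0,0,19],1)-[260,80])*9,(proj(c,ro,1)-[260,80])*9)
print('reds',atz(c,*w(145,270),90,1),'off',atz(c,*w(405,140),90,1))
print('skirt/rose other',atz(c,*w2(395,430),94,1)); print('other red',atz(c,*w2(195,282),90,1),'off',atz(c,*w2(415,132),90,1))
print('ptr',atz(c,*w2(265,240),130,1),atz(c,*w2(280,440),130,1))
t=get_calibration('top')
tt=lambda x,y:(285+(x+.5)/7-.5,200+(y+.5)/7-.5)
print('top rose',atz(t,*tt(541,312),92),'red',atz(t,*tt(481,271),90),'off',atz(t,*tt(540,240),90),'stem',atz(t,*tt(552,309),111))
print('oth',atz(t,*tt(234,300),100),'red',atz(t,*tt(176,260),90),'off',atz(t,*tt(232,229),90))
```

```text
rose [ 485.16312948 -286.37933076   92.        ] tip pix in crop [410.07813732 449.34720822] [395. 443.]
reds [ 503.29371125 -260.13861665   90.        ] off [ 517.43534445 -287.3394767    90.        ]
skirt/rose other [ 489.73196845 -145.47473243   94.        ]
other red [ 507.96390658 -119.93009697   90.        ] off [ 522.64811959 -147.20962443   90.        ]
ptr [ 509.8241648  -145.94119665  130.        ] [ 490.11163721 -146.86666562  130.        ]
top rose [ 482.13930166 -288.6618242    92.        ] red [ 501.11372785 -262.52619609   90.        ] off [ 515.17178973 -289.91300439   90.        ] stem [ 481.92582428 -289.5227386   111.        ]
oth [ 487.55103503 -148.72464052  100.        ] red [ 506.80022104 -123.74340883   90.        ] off [ 520.89442584 -149.58249767   90.        ]
```

Emit:
{"fn": "carry_out", "kwargs": {
  "moves": [0.12,-1.0,0,0,0,-0.86,0.5,0.12,-1.0,0,0,0,-0.86,0.5,0.12,-1.0,0,0,0,-0.86,0.5,0.12,-1.0,0,0,0,-0.86,0.5,0.12,-1.0,0,0,0,-0.86,0.5,0.12,-1.0,0,0,0,-0.86,0.5,0.12,-1.0,0,0,0,-0.86,0.5,0.12,-1.0,0,0,0,-0.86,0.5]
}}

```text
time: 1.8
tool_pos: [469.7, 133.7, 261.1]
tcp_rot: [-3.14, -0.004, 0.454]
contact_force: [0.1, 0.1, 0.5]
grip_width: 46.1
```

Run:
```python
from h import *
print(goto((478,190,170),0.45))
```

```text
(array([ 0.0796, -0.117 ,  0.2282]), array([-0.0029, -0.0075,  0.0083]))
```

Emit:
{"fn": "carry_out", "kwargs": {
  "moves": [0.08,-0.117,0.2,0,0,0.01,0.5,0.08,-0.117,0.228,0,0,0.01,0.5,0.08,-0.117,0.228,0,0,0.01,0.5,0.08,-0.117,0.228,0,0,0.01,0.5,0.08,-0.117,0.228,0,0,0.01,0.5,0.08,-0.117,0.228,0,0,0.01,0.5,0.08,-0.117,0.228,0,0,0.01,0.5,0.08,-0.117,0.228,0,0,0.01,0.5]
}}

```text
time: 2.6
tool_pos: [478.7, 189.5, 171.1]
tcp_rot: [-3.14, -0.006, 0.448]
contact_force: [0.1, -1.0, 0.3]
grip_width: 45.5
```

Run:
```python
from h import *
o=get_obs(); print(o['time'],o['tool_pos'],o['tcp_rot'],o['grip_width'])
import pickle
c=get_calibration('wrist'); im=capture('wrist'); pickle.dump((c,o,im),open('w2.pkl','wb'))
cv2.imwrite('pics/w2.png',im[:,:,::-1]); crop(im,220,150,340,250,6,'w2a.png')
```

```text
2.6 [478.65867052 189.53854172 171.14633654] [-3.1404772  -0.00578409  0.44803201] 45.52920397035754
```

View pics/w2.png

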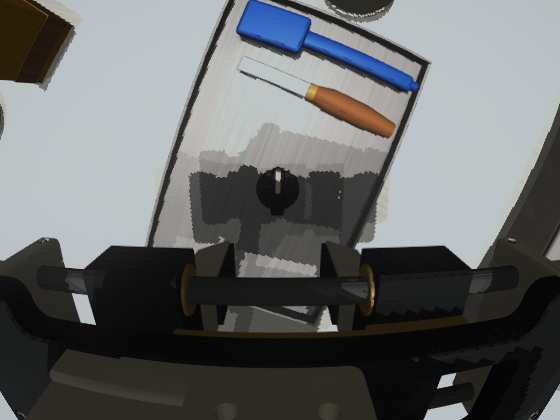

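View pics/w2a.png

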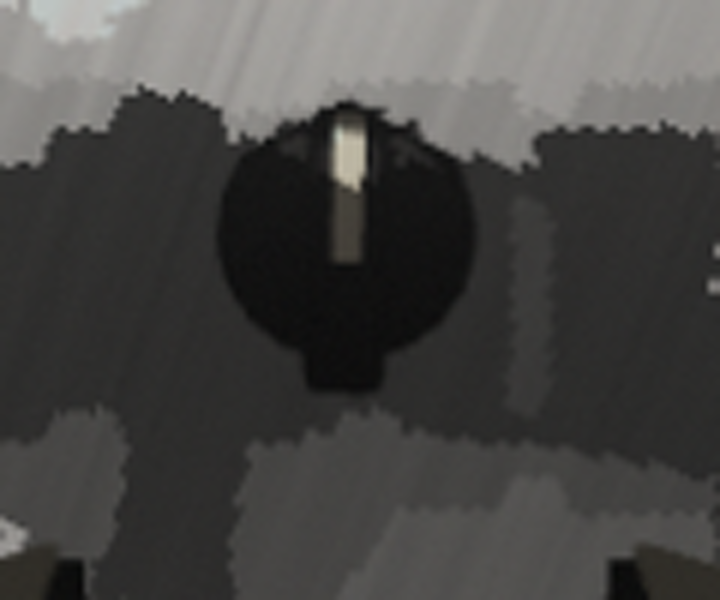

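Run:
```python
from h import *
import pickle
c,o,im=pickle.load(open('w2.pkl','rb'))
w=lambda x,y:(220+(x+.5)/6-.5,150+(y+.5)/6-.5)
T=np.linalg.inv(tool(o))
for n,x,y,z in (('ptr tip',349,120,35),('ptr c',346,264,35),('bar end',344,392,35),('bar far end',349,103,35),('skirt',347,235,10)):
    p=atz(c,*w(x,y),z,1); print(n,np.round(p,1),'tool',np.round((T@np.r_[p,1])[:3],1))
```

```text
ptr tip [506.2 203.4  35. ] tool [ 30.1  -0.4 136.3]
ptr c [486.9 194.6  35. ] tool [  8.8  -0.8 136.2]
bar end [469.1 186.4  35. ] tool [-10.7  -1.1 136.1]
bar far end [508.5 204.5  35. ] tool [ 32.5  -0.4 136.3]
skirt [486. 194.  10.] tool [  7.6  -0.7 161.2]
```

Run:
```python
from h import *
print(goto((486.8,194.3,37.5),0.435))
```

```text
(array([ 0.0219, -0.0011,  0.3336]), array([-0.0023, -0.0102,  0.0254]))
```

Emit:
{"fn": "carry_out", "kwargs": {
  "moves": [0.022,-0.0015,0.12,0,-0.01,0.025,0.5,0.022,-0.0015,0.22,0,-0.01,0.025,0.5,0.022,-0.0015,0.29,0,-0.01,0.025,0.5,0.022,-0.0015,0.32,0,-0.01,0.025,0.5,0.022,-0.0015,0.3335,0,-0.01,0.025,0.5,0.022,-0.0015,0.3335,0,-0.01,0.025,0.5,0.022,-0.0015,0.3335,0,-0.01,0.025,0.5,0.022,-0.0015,0.3335,0,-0.01,0.025,0.5]
}}

```text
time: 3.45
tool_pos: [487.6, 194.7, 38.9]
tcp_rot: [-3.141, -0.003, 0.435]
contact_force: [0.3, 0.4, -0.4]
grip_width: 46.1
```

Run:
```python
from h import *
o=get_obs(); print(o['time'],o['tool_pos'],o['tcp_rot'],o['grip_width'],o['contact_force'])
import pickle
c=get_calibration('wrist'); im=capture('wrist'); pickle.dump((c,o,im),open('w3.pkl','wb'))
crop(im,200,150,360,270,5,'w3a.png')
print(goto((486.8,194.3,37.5),0.435))
```

```text
3.45 [487.64645868 194.68664234  38.92223768] [-3.14091770e+00 -2.71600691e-03  4.35237707e-01] 46.118024303233355 [ 0.28890803  0.43189323 -0.40920438]
(array([-0.0019,  0.0001,  0.0031]), array([-0.0014, -0.0046,  0.0005]))
```

View pics/w3a.png

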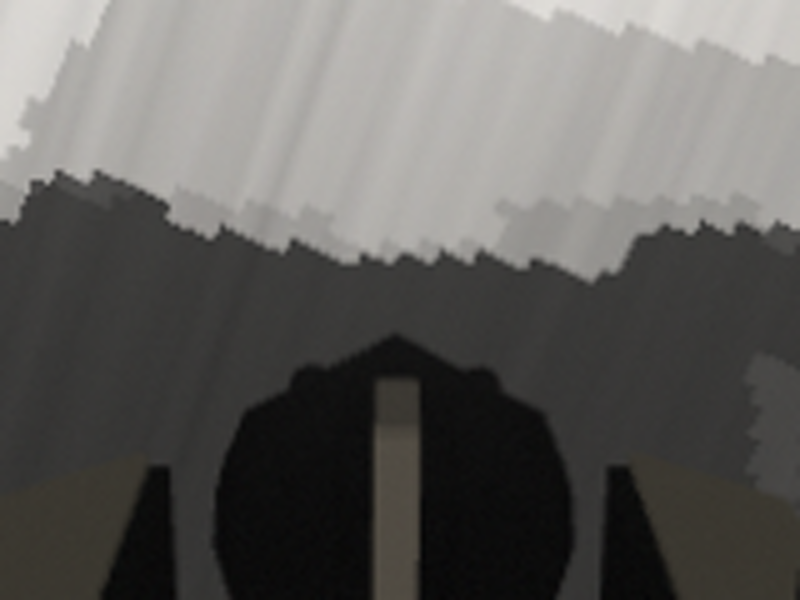

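The bar is centred between the fingers, at column ~396 with the fingers at 150 and 630. Next I'll lower slightly and close.

Emit:
{"fn": "carry_out", "kwargs": {
  "moves": [-0.002,0,0.004,0,-0.005,0,0.5,-0.002,0,0.004,0,-0.005,0,0.2,-0.002,0,0.004,0,-0.005,0,0.0,-0.002,0,0.004,0,-0.005,0,0.0,-0.002,0,0.004,0,-0.005,0,0.0,-0.002,0,0.004,0,-0.005,0,0.0,-0.002,0,0.004,0,-0.005,0,0.0,-0.002,0,0.004,0,-0.005,0,0.0]
}}

```text
time: 4.3
tool_pos: [486.7, 194.3, 37.1]
tcp_rot: [-3.141, 0.0, 0.435]
contact_force: [1.0, -0.5, 1.2]
grip_width: 11.8
```

Emit:
{"fn": "carry_out", "kwargs": {
  "moves": [0,0,-0.1,0,0,0,0,0,0,-0.2,0,0,0,0,0,0,-0.3,0,0,0,0,0,0,-0.4,0,0,0,0,0,0,-0.46,0,0,0,0,0,0,-0.46,0,0,0,0,0,0,-0.46,0,0,0,0,0,0,-0.46,0,0,0,0]
}}

```text
time: 5.1
tool_pos: [486.0, 194.0, 219.5]
tcp_rot: [-3.14, 0.003, 0.435]
contact_force: [-0.3, -0.6, -0.3]
grip_width: 11.2
```

Run:
```python
from h import *
o=get_obs(); print(o['time'],o['tool_pos'],o['tcp_rot'],o['grip_width'],o['contact_force'])
import pickle
c=get_calibration('wrist'); im=capture('wrist'); pickle.dump((c,o,im),open('w4.pkl','wb'))
crop(im,200,150,360,270,5,'w4a.png')
T=tool(o)
c=dict(c); 
for y in (0,):
  for x in(20,0,-20):
    print(x,proj(c,(T@[x,0,-1,1])[:3],1))
print(goto((420,-270,230),-.035))
```

```text
5.1 [485.9804013  193.99511024 219.4549842 ] [-3.14015535  0.00342704  0.43521603] 11.195776154045157 [-0.32115138 -0.62912084 -0.31747223]
20 [278.72163004 237.7046915 ]
0 [278.67303662 276.02914288]
-20 [278.61812796 310.14519344]
(array([-0.6387,  0.9821, -0.0256]), array([-0.001 ,  0.0076,  0.898 ]))
```

View pics/w4a.png

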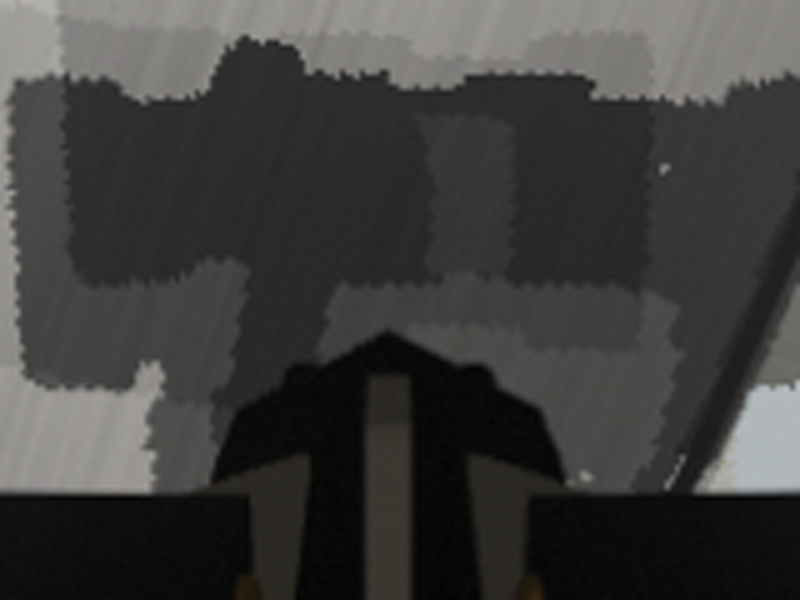

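Run:
```python
from h import *
import pickle
c,o,im=pickle.load(open('w4.pkl','rb'))
T=tool(o)
C=np.linalg.inv(T)@c['cam_to_world']; cc=dict(c); cc['cam_to_world']=C
# tool-frame pts
w=lambda x,y:(200+(x+.5)/5-.5,150+(y+.5)/5-.5)
print('C',C)
for z in (1,2,3):print('tip at',atz(cc,*w(389,376),z,1))
for z in (16,20):print('skirt far',atz(cc,*w(389,335),z,1))
c3,o3,_=pickle.load(open('w3.pkl','rb'))
cc3=dict(c3); cc3['cam_to_world']=np.linalg.inv(tool(o3))@c3['cam_to_world']
print('pre-grasp tip',atz(cc3,*w(397,379),3.9,1))
```

```text
C [[-4.42681861e-04  9.62472789e-01  2.71377844e-01  7.38872607e+01]
 [ 9.99999449e-01  1.67877619e-04  1.03583982e-03 -5.08807354e-01]
 [ 9.51409375e-04  2.71378153e-01 -9.62472334e-01 -1.41599562e+02]
 [ 0.00000000e+00  0.00000000e+00  0.00000000e+00  1.00000000e+00]]
tip at [25.6297472  -0.61047256  1.        ]
tip at [25.29133443 -0.6111855   2.        ]
tip at [24.95292165 -0.61189844  3.        ]
skirt far [24.94612737 -0.6197009  16.        ]
skirt far [23.70396318 -0.62251547 20.        ]
pre-grasp tip [24.34820944  0.13065896  3.9       ]
```

Emit:
{"fn": "carry_out", "kwargs": {
  "moves": [-0.64,0.98,-0.03,0,0,0.9,0,-0.64,0.98,-0.03,0,0,0.9,0,-0.64,0.98,-0.03,0,0,0.9,0,-0.64,0.98,-0.03,0,0,0.9,0,-0.64,0.98,-0.03,0,0,0.9,0,-0.64,0.98,-0.03,0,0,0.9,0,-0.64,0.98,-0.03,0,0,0.9,0,-0.64,0.98,-0.03,0,0,0.9,0]
}}

```text
time: 5.95
tool_pos: [428.0, -203.2, 229.1]
tcp_rot: [-3.141, 0.006, -0.036]
contact_force: [1.5, -0.5, -0.3]
grip_width: 11.7
```

Run:
```python
from h import *
print(goto((415,-270,200),-.035))
```

```text
(array([-0.026 ,  0.1682,  0.0726]), array([-0.0017,  0.011 , -0.0022]))
```

Emit:
{"fn": "carry_out", "kwargs": {
  "moves": [-0.026,0.168,0.04,0,0.01,0,0,-0.026,0.168,0.0726,0,0.01,0,0,-0.026,0.168,0.0726,0,0.01,0,0,-0.026,0.168,0.0726,0,0.01,0,0,-0.026,0.168,0.0726,0,0.01,0,0,-0.026,0.168,0.0726,0,0.01,0,0,-0.026,0.168,0.0726,0,0.01,0,0,-0.026,0.168,0.0726,0,0.01,0,0]
}}

```text
time: 6.75
tool_pos: [415.4, -269.4, 200.4]
tcp_rot: [-3.141, -0.0, -0.035]
contact_force: [-0.2, 0.4, -0.6]
grip_width: 11.7
```

```bash
cat >> h.py <<'E'
import pickle
def snap(n,box=None,k=4):
    o=get_obs(); c=get_calibration('wrist'); im=capture('wrist'); pickle.dump((c,o,im),open(n+'.pkl','wb'))
    print(round(o['time'],2),np.round(o['tool_pos'],2),np.round(o['tcp_rot'],4),round(o['grip_width'],1),np.round(o['contact_force'],1))
    if box: crop(im,*box,k,n+'.png')
    else: cv2.imwrite('pics/'+n+'.png',im[:,:,::-1])
E
python3 - <<'E'
from h import *
snap('a1'); print(goto((430,-235,200),.55))
E
```

```text
6.75 [ 415.38 -269.37  200.45] [-3.1411e+00 -1.0000e-04 -3.5000e-02] 11.7 [-0.2  0.4 -0.6]
(array([ 0.0337, -0.0875,  0.001 ]), array([-9.0000e-04, -3.0000e-04, -1.1178e+00]))
```

View pics/a1.png

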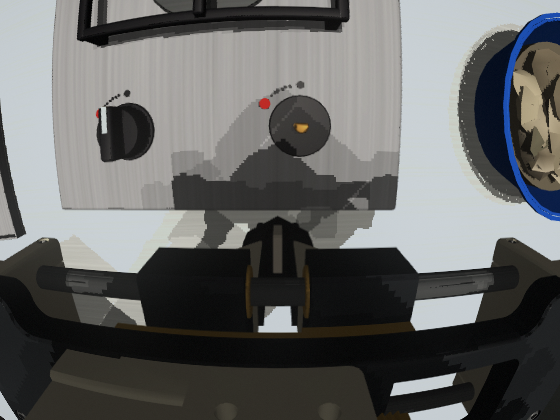

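The hob front fills the view, with the stem at about (300,127), its red dot at (265,104) and off dot at (300,85), and the held knob at (278,235). I'll take two more views at other yaws to calibrate the camera against the tool.

Run:
```python
from h import *
print(goto((410,-325,200),.45))
```

```text
(array([-0.0084,  0.1391,  0.0008]), array([-9.000e-04, -3.000e-04, -9.268e-01]))
```

Emit:
{"fn": "carry_out", "kwargs": {
  "moves": [-0.008,0.139,0,0,0,-0.3,0,-0.008,0.139,0,0,0,-0.6,0,-0.008,0.139,0,0,0,-0.93,0,-0.008,0.139,0,0,0,-0.93,0,-0.008,0.139,0,0,0,-0.93,0,-0.008,0.139,0,0,0,-0.93,0,-0.008,0.139,0,0,0,-0.93,0,-0.008,0.139,0,0,0,-0.93,0]
}}

```text
time: 7.6
tool_pos: [410.2, -324.8, 200.4]
tcp_rot: [-3.141, -0.0, 0.451]
contact_force: [0.6, -0.5, 0.5]
grip_width: 11.6
```

Run:
```python
from h import *
snap('a2'); print(goto((415,-245,200),-.05))
```

```text
7.6 [ 410.21 -324.83  200.39] [-3.1412e+00 -3.0000e-04  4.5130e-01] 11.6 [ 0.6 -0.5  0.5]
(array([ 0.0979, -0.1744,  0.0011]), array([-9.000e-04, -4.000e-04,  9.576e-01]))
```

View pics/a2.png

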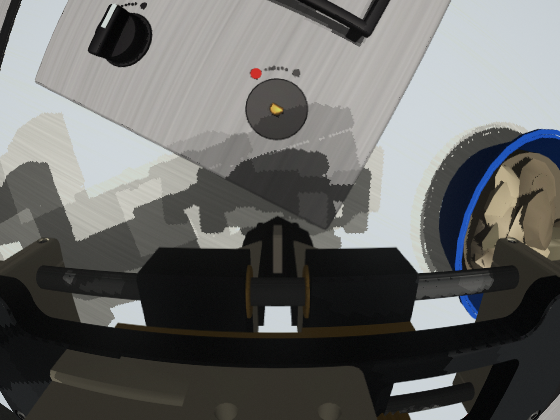

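Emit:
{"fn": "carry_out", "kwargs": {
  "moves": [0.05,-0.09,0,0,0,0.3,0,0.098,-0.174,0,0,0,0.6,0,0.098,-0.174,0,0,0,1.0,0,0.098,-0.174,0,0,0,1.0,0,0.098,-0.174,0,0,0,1.0,0,0.098,-0.174,0,0,0,1.0,0,0.098,-0.174,0,0,0,1.0,0,0.098,-0.174,0,0,0,1.0,0]
}}

```text
time: 8.45
tool_pos: [415.0, -245.3, 200.3]
tcp_rot: [-3.141, 0.0, -0.072]
contact_force: [-0.7, 0.9, -0.5]
grip_width: 12.0
```

Emit:
{"fn": "carry_out", "kwargs": {
  "moves": [0,0,0,0,0,0.3,0,0,0,0,0,0,0.6,0,0,0,0,0,0,0.95,0,0,0,0,0,0,0.95,0,0,0,0,0,0,0.95,0,0,0,0,0,0,0.95,0,0,0,0,0,0,0.95,0,0,0,0,0,0,0.95,0]
}}

```text
time: 9.25
tool_pos: [415.0, -245.4, 200.4]
tcp_rot: [-3.141, 0.0, -0.568]
contact_force: [0.3, -0.6, -0.3]
grip_width: 11.8
```

Run:
```python
from h import *
snap('a3')
```

```text
9.25 [ 415.03 -245.37  200.36] [-3.1412e+00  3.0000e-04 -5.6840e-01] 11.8 [ 0.3 -0.6 -0.3]
```

View pics/a3.png

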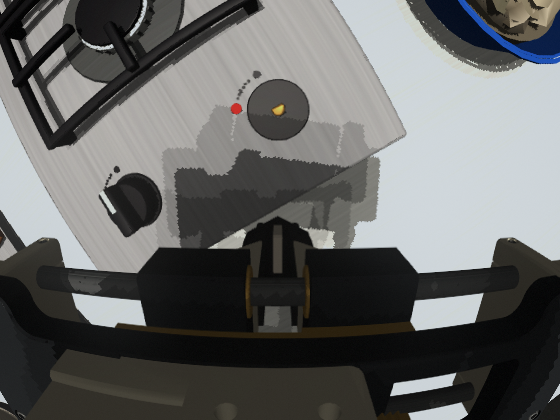

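Good: rose at (278,109) and red dot at (236,108). Now enlarged crops of all three views, to read the features precisely.

Run:
```python
from h import *
ims=[pickle.load(open(n+'.pkl','rb'))[2] for n in('a1','a2','a3')]
boxes=[(250,75,340,165),(232,60,322,150),(225,65,315,155)]
for n,im,b in zip('123',ims,boxes): crop(im,*b,8,f'c{n}.png')
# automatic: red dot centroid, rose ellipse, for stem wood
for im,b in zip(ims,boxes):
    s=im[b[1]:b[3],b[0]:b[2]].astype(int); r,g,bl=s[...,0],s[...,1],s[...,2]
    m=(r>140)&(g<90)&(bl<90); v,u=np.nonzero(m); print('red',u.mean()+b[0],v.mean()+b[1],m.sum())
    m2=(s.max(2)<95)
    m2=(r-bl>50)&(g>80); v,u=np.nonzero(m2); print('brass',u.min()+b[0],u.max()+b[0],v.min()+b[1],v.max()+b[1])
```

```text
red 264.1505376344086 103.0 93
brass 259 307 100 131
red 255.34444444444443 72.96666666666667 90
brass 250 282 68 113
red 235.87640449438203 108.17977528089887 89
brass 231 283 103 114
```

View pics/c1.png

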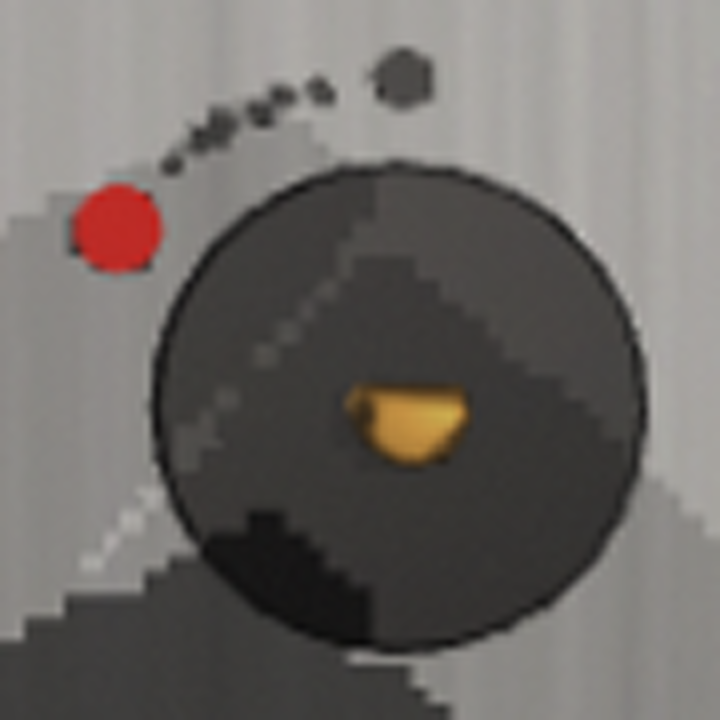

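View pics/c2.png

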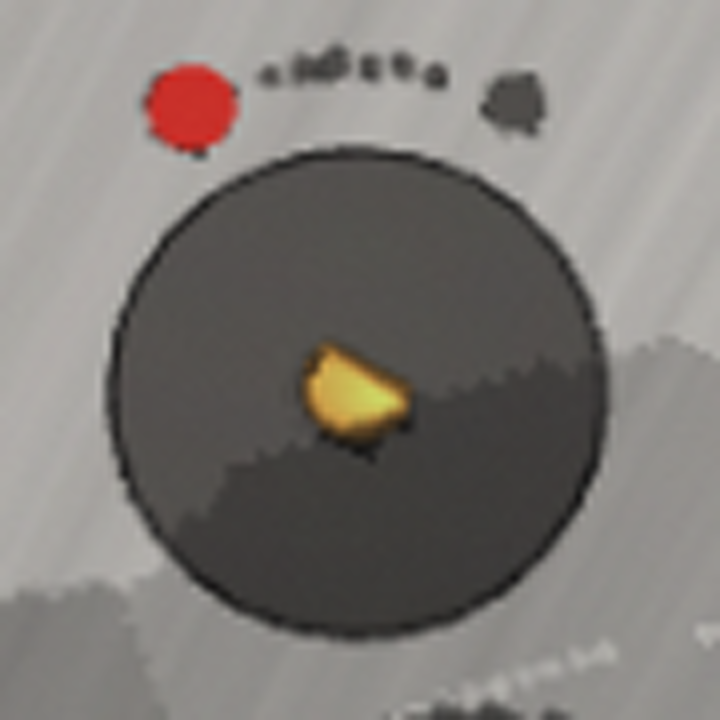

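View pics/c3.png

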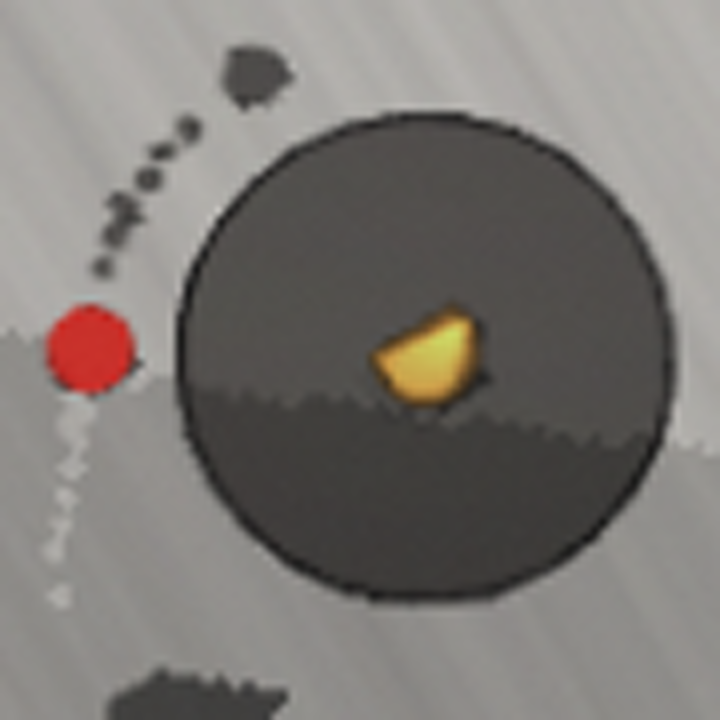

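```bash
cat > fit.py <<'E'
from h import *
from scipy.optimize import least_squares
P=lambda b,k,x,y:np.array([b[0]+(x+.5)/k-.5,b[1]+(y+.5)/k-.5])
L=lambda n:pickle.load(open(n+'.pkl','rb'))
obs=[]
V={n:L(n) for n in('a1','a2','a3','w2','w3')}
B={'a1':(250,75),'a2':(232,60),'a3':(225,65)}
F={'a1':[(400,407),(118,228),(403,79)],'a2':[(358,392.5),(191,108),(515,102)],'a3':[(426.5,356.5),(90,350),(255,76)]}
for n in F:
    for k,f in zip(('rose','red','off'),F[n]): obs.append((n,k,P(B[n],8,*f)))
obs.append(('w2','tip',P((220,150),6,349,116))); obs.append(('w3','tip',P((200,150),5,397,379)))
Cn=np.mean([np.linalg.inv(tool(V[n][1]))@V[n][0]['cam_to_world'] for n in V],0)
def cam(n,p):
    c=dict(V[n][0]); D=np.eye(4); D[:3,3]=p[:3]; D[:3,:3]=R.from_rotvec(p[3:6]).as_matrix()
    M=Cn.copy(); M[:3,:3]=D[:3,:3]@Cn[:3,:3]; M[:3,3]=Cn[:3,3]+p[:3]
    c['cam_to_world']=tool(V[n][1])@M; return c
def res(p,full=False):
    s=p[6:8]; a=p[8]; pts={'rose':[s[0],s[1],92],'off':[s[0]+32*np.cos(a),s[1]+32*np.sin(a),90],'red':[s[0]+32*np.cos(a+1),s[1]+32*np.sin(a+1),90],'tip':[p[9],p[10],35]}
    e=[(proj(cam(n,p),pts[k],True)-q)/(.4 if k!='tip' else .6) for n,k,q in obs]
    if full: return np.array(e)
    return np.r_[np.ravel(e),p[:3]/2,p[3:6]/.01]
if __name__=='__main__':
    p0=np.r_[np.zeros(6),485,-286,-.035,505,203]
    r=least_squares(res,p0); J=np.linalg.inv(r.jac.T@r.jac)
    print(np.round(r.x,4)); print(np.round(np.sqrt(np.diag(J)),4)); 
    for o,e in zip(obs,res(r.x,True)): print(o[0],o[1],np.round(e,2))
    np.save('fit.npy',r.x)
    c=cam('a1',r.x); c['cam_to_world']=np.linalg.inv(tool(V['a1'][1]))@c['cam_to_world']
    w4=P((200,150),5,389,376)
    print('held tip in tool',atz(c,*w4,2.1,True))
E
python3 fit.py
python3 - <<'E'
from h import *
im=pickle.load(open('a3.pkl','rb'))[2]; crop(im,230,200,330,290,7,'hk.png')
E
```

```text
[-4.506500e+00  3.359000e-01  5.510000e-02 -1.700000e-03  1.550000e-02
 -8.000000e-04  4.826265e+02 -2.886847e+02 -3.530000e-02  5.076305e+02
  2.032842e+02]
[1.0351 0.9355 1.0729 0.0036 0.0041 0.0072 0.2618 0.2759 0.0091 0.5102
 0.5627]
a1 rose [0.44 0.06]
a1 red [0.3  0.02]
a1 off [-0.54 -0.06]
a2 rose [-0.19 -0.61]
a2 red [0.55 0.13]
a2 off [-0.17  0.63]
a3 rose [-0.55  0.04]
a3 red [ 0.4  -0.24]
a3 off [-0.25  0.4 ]
w2 tip [-0.02 -2.02]
w3 tip [0.03 1.15]
held tip in tool [22.97794028 -0.13077103  2.1       ]
```

View pics/hk.png

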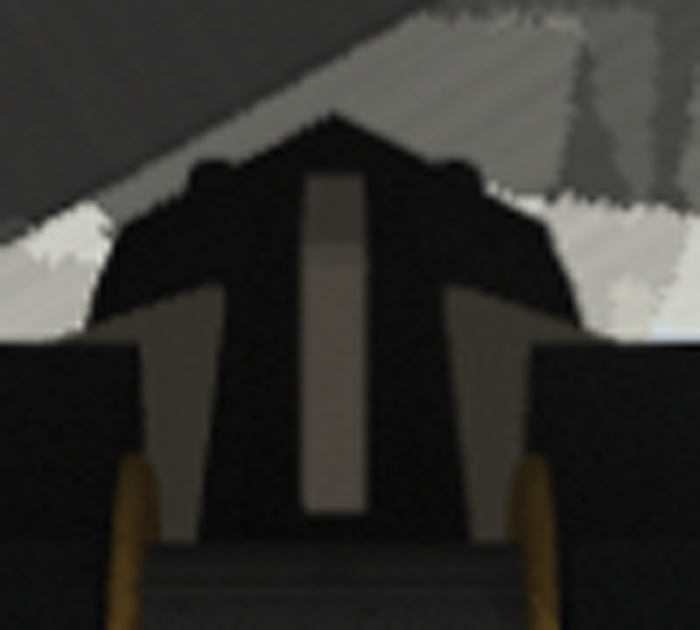

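Run:
```python
from fit import *
p=np.load('fit.npy')
c=cam('a1',p); c['cam_to_world']=np.linalg.inv(tool(V['a1'][1]))@c['cam_to_world']
c0=dict(c); c0['cam_to_world']=Cn
for nm,cc in(('corr',c),('nominal',c0)):
  for y in (112,175,246,512): print(nm,y,[np.round(atz(cc,*P((230,200),7,334,y),z,True),2) for z in (2.1,)])
  c2=cam('w2',p) if nm=='corr' else V['w2'][0]
  for y in (112,120,190,264,392): print(' w2',y,np.round((np.linalg.inv(tool(V['w2'][1]))@np.r_[atz(c2,*P((220,150),6,347,y),35,True),1])[:2],2))
```

```text
corr 112 [array([27.44, -0.19,  2.1 ])]
corr 175 [array([23.09, -0.18,  2.1 ])]
corr 246 [array([18.1 , -0.18,  2.1 ])]
corr 512 [array([-1.73, -0.17,  2.1 ])]
 w2 112 [30.8   0.04]
 w2 120 [29.64  0.04]
 w2 190 [19.42  0.04]
 w2 264 [8.48 0.05]
 w2 392 [-10.88   0.06]
nominal 112 [array([29.5 , -0.81,  2.1 ])]
nominal 175 [array([25.11, -0.81,  2.1 ])]
nominal 246 [array([20.06, -0.81,  2.1 ])]
nominal 512 [array([-0.03, -0.82,  2.1 ])]
 w2 112 [31.22 -0.67]
 w2 120 [30.06 -0.67]
 w2 190 [19.79 -0.67]
 w2 264 [ 8.78 -0.68]
 w2 392 [-10.74  -0.68]
```

```bash
python3 - <<'E'
s=open('fit.py').read()
s=s.replace("obs.append(('w2','tip',P((220,150),6,349,116))); obs.append(('w3','tip',P((200,150),5,397,379)))",
"obs+=[('w2','ctr',P((220,150),6,346,264)),('w2','end',P((220,150),6,344,392)),('w3','tip',P((200,150),5,397,425))]")
s=s.replace("'tip':[p[9],p[10],35]","'ctr':[p[9],p[10],35],'tip':[p[9]+20*np.cos(p[11]),p[10]+20*np.sin(p[11]),35],'end':[p[9]-20*np.cos(p[11]),p[10]-20*np.sin(p[11]),35]")
s=s.replace("if k!='tip'","if len(k)>3 or k=='off' or k=='red'").replace("505,203]","487,194,.435]")
s=s.split("    w4=P(")[0]+"""    w=lambda y:P((230,200),7,334,y)
    print('held tip, ctr in tool',atz(c,*w(246),2.1,True),atz(c,*w(512),2.1,True))
    o=V['w3'][1]; print('knob in w3 tool frame',np.linalg.inv(tool(V['w3'][1]))@[r.x[9],r.x[10],35,1])
"""
open('fit.py','w').write(s)
E
python3 fit.py
```

```text
[-9.369000e-01  2.429000e-01  3.389000e-01 -2.200000e-03  1.200000e-03
 -7.000000e-04  4.825466e+02 -2.887124e+02 -3.520000e-02  4.867451e+02
  1.936654e+02  4.327000e-01]
[0.8504 1.3012 1.0626 0.0051 0.0033 0.0072 0.2614 0.2752 0.0091 0.5302
 0.6292 0.0249]
a1 rose [0.54 0.3 ]
a1 red [0.27 0.08]
a1 off [-0.36 -0.18]
a2 rose [-0.28 -0.42]
a2 red [ 0.26 -0.09]
a2 off [-0.13  0.38]
a3 rose [-0.39  0.14]
a3 red [ 0.37 -0.22]
a3 off [-0.28  0.09]
w2 ctr [ 0.02 -0.64]
w2 end [-0.01  0.29]
w3 tip [-0.    0.21]
held tip, ctr in tool [19.44247196 -0.21751714  2.1       ] [-0.58761129 -0.21231952  2.1       ]
knob in w3 tool frame [-1.25850405  0.54862497  3.91846463  1.        ]
```

Run:
```python
from h import *
print(goto((483.05,-288.7,165),-.035))
```

```text
(array([ 2.017e-01, -2.000e-04,  8.830e-02]), array([-1.0000e-03,  4.0000e-04, -1.0191e+00]))
```

Emit:
{"fn": "carry_out", "kwargs": {
  "moves": [0.1,0,0.04,0,0,-0.28,0,0.2,0,0.088,0,0,-0.56,0,0.2017,0,0.0883,0,0,-0.84,0,0.2017,0,0.0883,0,0,-1.0,0,0.2017,0,0.0883,0,0,-1.0,0,0.2017,0,0.0883,0,0,-1.0,0,0.2017,0,0.0883,0,0,-1.0,0,0.2017,0,0.0883,0,0,-1.0,0]
}}

```text
time: 10.1
tool_pos: [483.0, -288.8, 165.4]
tcp_rot: [-3.141, -0.0, -0.046]
contact_force: [-0.3, -0.3, -0.2]
grip_width: 11.5
```

Run:
```python
from h import *
snap('b1'); print(goto((483.05,-288.7,149),-.035))
im=capture('scene'); crop(im,140,150,270,270,6,'s1.png')
```

```text
10.1 [ 482.99 -288.76  165.4 ] [-3.1414e+00 -5.0000e-04 -4.6000e-02] 11.5 [-0.3 -0.3 -0.2]
(array([ 0.0001, -0.0001,  0.0409]), array([-0.0004, -0.0007, -0.0204]))
```

View pics/b1.png

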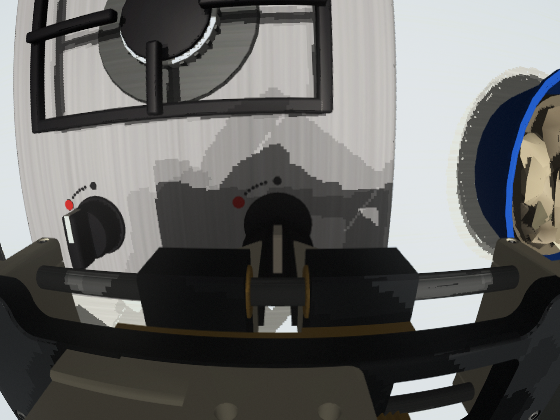

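View pics/s1.png

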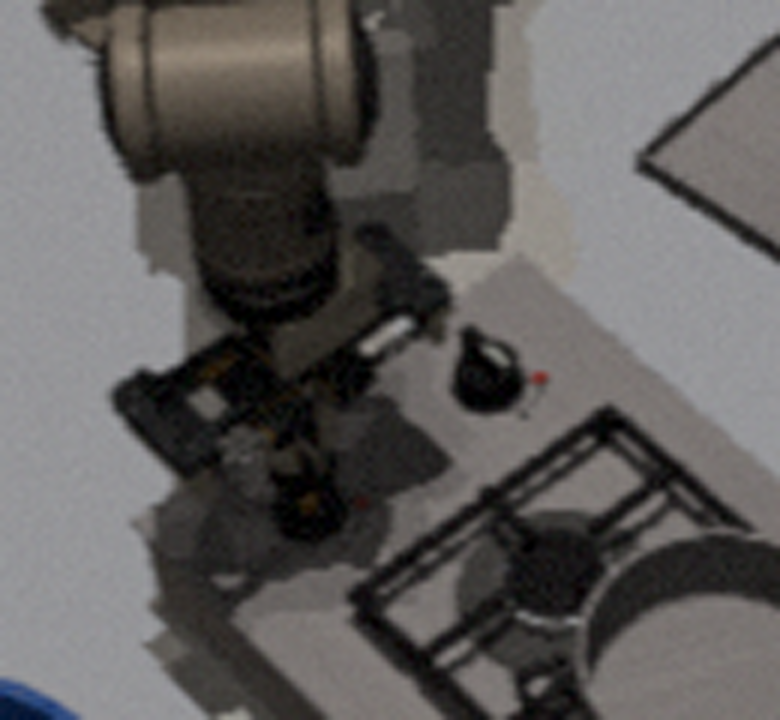

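Run:
```python
from fit import *
p=np.load('fit.npy'); V['b1']=L('b1'); c=cam('b1',p); im=V['b1'][2]
s=p[6:8];a=p[8]
for n,d in(('off',0),('red',1)): print(n,proj(c,[s[0]+32*np.cos(a+d),s[1]+32*np.sin(a+d),90],True))
r=im[190:215,225:250].astype(int); m=(r[...,0]>130)&(r[...,1]<90); v,u=np.nonzero(m); print('red seen',u.mean()+225,v.mean()+190)
crop(im,225,165,325,225,7,'b1a.png')
```

```text
off [276.94566115 180.11273626]
red [238.24197132 201.56838015]
red seen nan nan<stdin>:5: RuntimeWarning: Mean of empty slice.
  ret = ret.dtype.type(ret / rcount)
```

View pics/b1a.png

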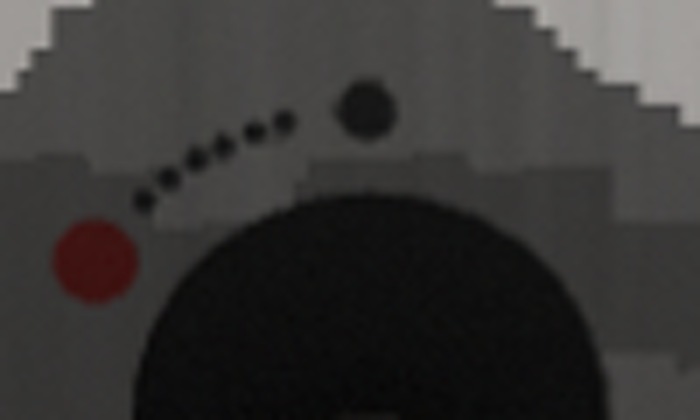

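The off dot at (276.9,180.1) and the red dot at (238.2,202.0) match the fit's predictions, so I'll descend onto the stem.

Emit:
{"fn": "carry_out", "kwargs": {
  "moves": [0.0001,-0.0001,0.02,0,0,-0.02,0,0.0001,-0.0001,0.04,0,0,-0.02,0,0.0001,-0.0001,0.041,0,0,-0.02,0,0.0001,-0.0001,0.045,0,0,-0.02,0,0.0001,-0.0001,0.05,0,0,-0.02,0,0.0001,-0.0001,0.055,0,0,-0.02,0,0.0001,-0.0001,0.06,0,0,-0.02,0,0.0001,-0.0001,0.06,0,0,-0.02,0]
}}

```text
time: 11.0
tool_pos: [483.0, -288.6, 141.1]
tcp_rot: [-3.141, -0.0, -0.035]
contact_force: [0.3, -0.3, -0.4]
grip_width: 11.6
```

Run:
```python
from h import *
o=get_obs(); print(o['time'],o['tool_pos'],o['tcp_rot'],o['contact_force'],o['moment'],o['grip_width'])
print(goto((483.05,-288.7,131),-.035))
```

```text
11.0 [ 483.00309775 -288.64225291  141.0616735 ] [-3.14114134e+00 -1.48925112e-04 -3.50748736e-02] [ 0.26710655 -0.34882875 -0.35033464] [ 0.05052217 -0.01114327 -0.00595894] 11.586614333149544
(array([0.0001, 0.0002, 0.0252]), array([-0.0009, -0.0003, -0.0001]))
```

About 4 mm of engagement with no force. Continuing.

Emit:
{"fn": "carry_out", "kwargs": {
  "moves": [0,0,0.004,0,0,0,0,0,0,0.008,0,0,0,0,0,0,0.012,0,0,0,0,0,0,0.016,0,0,0,0,0,0,0.02,0,0,0,0,0,0,0.022,0,0,0,0,0,0,0.024,0,0,0,0,0,0,0.024,0,0,0,0]
}}

```text
time: 11.8
tool_pos: [483.1, -288.6, 131.6]
tcp_rot: [-3.141, -0.0, -0.035]
contact_force: [0.1, -0.2, 0.6]
grip_width: 11.8
```

Run:
```python
from h import *
o=get_obs(); print(o['time'],o['tool_pos'],o['tcp_rot'],o['contact_force'],o['moment'],o['grip_width'])
snap('b2',(225,165,325,245),7); crop(capture('scene'),140,190,250,270,7,'s2.png')
```

```text
11.8 [ 483.06129472 -288.62862723  131.58926326] [-3.14121755e+00 -3.33103695e-04 -3.50890899e-02] [ 0.11736976 -0.1681886   0.61773885] [0.10312881 0.02861064 0.02229586] 11.802773840463322
11.8 [ 483.06 -288.63  131.59] [-3.1412e+00 -3.0000e-04 -3.5100e-02] 11.8 [ 0.1 -0.2  0.6]
```

View pics/b2.png

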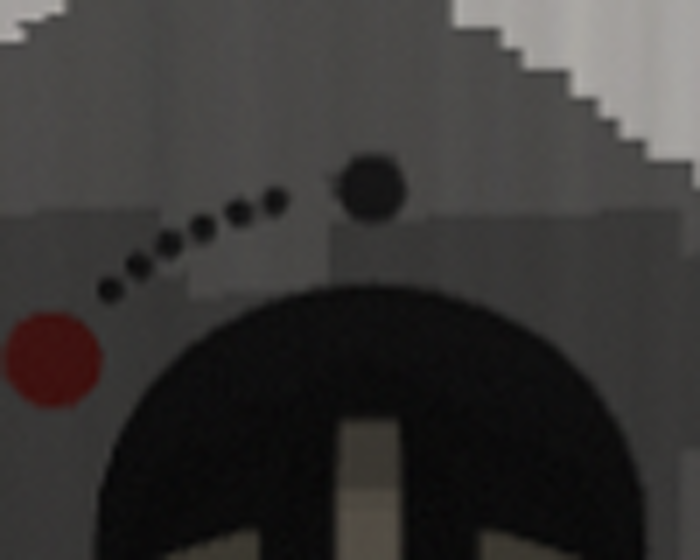

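View pics/s2.png

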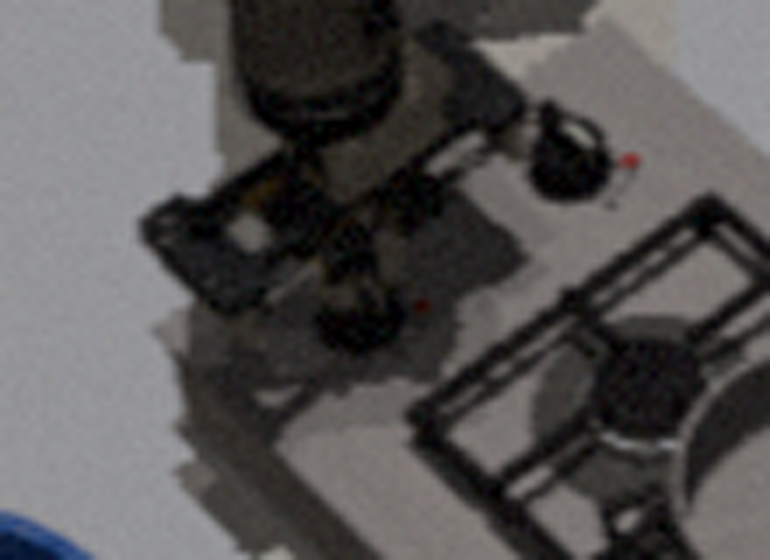

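Emit:
{"fn": "carry_out", "kwargs": {
  "moves": [0,0,0.003,0,0,0,0,0,0,0.006,0,0,0,0,0,0,0.009,0,0,0,0,0,0,0.011,0,0,0,0,0,0,0.012,0,0,0,0,0,0,0.013,0,0,0,0,0,0,0.013,0,0,0,0,0,0,0.013,0,0,0,0]
}}

```text
time: 12.7
tool_pos: [483.2, -288.7, 127.0]
tcp_rot: [3.142, -0.001, -0.035]
contact_force: [-1.8, 0.7, 8.4]
grip_width: 11.4
```

Run:
```python
from h import *
o=get_obs(); print(o['time'],o['tool_pos'],o['tcp_rot'],o['contact_force'],o['moment'],o['grip_width'])
```

```text
12.7 [ 483.16727879 -288.72452038  127.01246491] [ 3.14152535e+00 -8.33210997e-04 -3.50289217e-02] [-1.79869225  0.7489809   8.38926081] [ 0.26376657  0.26486019 -0.00764117] 11.42492573560246
```

The force is 8.4 N and z has stopped at 127.0, as expected at the hard stop. I'll turn it anticlockwise while pushing.

Emit:
{"fn": "carry_out", "kwargs": {
  "moves": [0,0,0.003,0,0,0,0,0,-0.0001,0.003,0,0,-0.17,0,0,-0.0002,0.003,0,0,-0.34,0,-0.0001,-0.0003,0.003,0,0,-0.5,0,-0.0001,-0.0004,0.003,0,0,-0.66,0,-0.0001,-0.0005,0.003,0,0,-0.82,0,-0.0002,-0.0006,0.003,0,0,-0.95,0,-0.0002,-0.0006,0.003,0,0,-0.95,0]
}}

```text
time: 13.5
tool_pos: [484.0, -288.7, 127.0]
tcp_rot: [3.139, -0.002, 0.464]
contact_force: [0.1, 2.9, 8.2]
grip_width: 11.9
```

Run:
```python
from h import *
o=get_obs(); print(o['time'],o['tool_pos'],o['tcp_rot'],o['contact_force'],o['moment'],o['grip_width'])
snap('d1',(210,145,350,265),5)
```

```text
13.5 [ 484.04053223 -288.73806574  126.990618  ] [ 3.13880101e+00 -2.49147163e-03  4.64299105e-01] [0.09526003 2.86717278 8.18657547] [ 0.29517007 -0.11928137  0.01687265] 11.875838730420412
13.5 [ 484.04 -288.74  126.99] [ 3.1388e+00 -2.5000e-03  4.6430e-01] 11.9 [0.1 2.9 8.2]
```

View pics/d1.png

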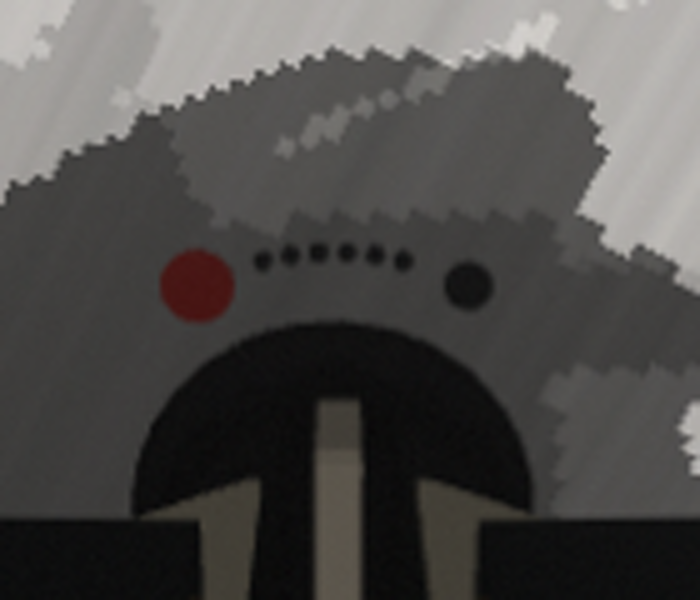

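Run:
```python
from h import *
print(goto((482.9,-288.4,125.6),.96))
```

```text
(array([-0.0022, -0.0021,  0.0035]), array([ 0.0065, -0.0034, -0.9496]))
```

Emit:
{"fn": "carry_out", "kwargs": {
  "moves": [-0.001,-0.001,0.003,0.003,-0.003,-0.05,0,-0.002,-0.0015,0.003,0.006,-0.003,-0.17,0,-0.002,-0.0018,0.003,0.006,-0.003,-0.34,0,-0.002,-0.002,0.003,0.006,-0.003,-0.5,0,-0.002,-0.002,0.003,0.006,-0.003,-0.66,0,-0.002,-0.002,0.003,0.006,-0.003,-0.82,0,-0.002,-0.002,0.003,0.006,-0.003,-0.95,0,-0.002,-0.002,0.003,0.006,-0.003,-0.95,0]
}}

```text
time: 14.35
tool_pos: [483.8, -288.1, 127.0]
tcp_rot: [3.139, -0.001, 0.962]
contact_force: [0.1, 2.7, 10.0]
grip_width: 11.7
```

Run:
```python
from h import *
o=get_obs(); print(o['time'],o['tool_pos'],o['tcp_rot'],o['contact_force'],o['moment'],o['grip_width'])
snap('d2',(210,145,350,265),5)
print(goto((482.75,-288.3,125.6),1.435))
```

```text
14.35 [ 483.82985823 -288.12411914  126.951704  ] [ 3.13929528e+00 -1.12754486e-03  9.62141384e-01] [0.09248758 2.69584461 9.98802697] [ 0.68225767 -0.15293347 -0.04714317] 11.747322889958737
14.35 [ 483.83 -288.12  126.95] [ 3.1393e+00 -1.1000e-03  9.6210e-01] 11.7 [ 0.1  2.7 10. ]
(array([-0.0019, -0.002 ,  0.0034]), array([ 0.0049, -0.001 , -0.9059]))
```

View pics/d2.png

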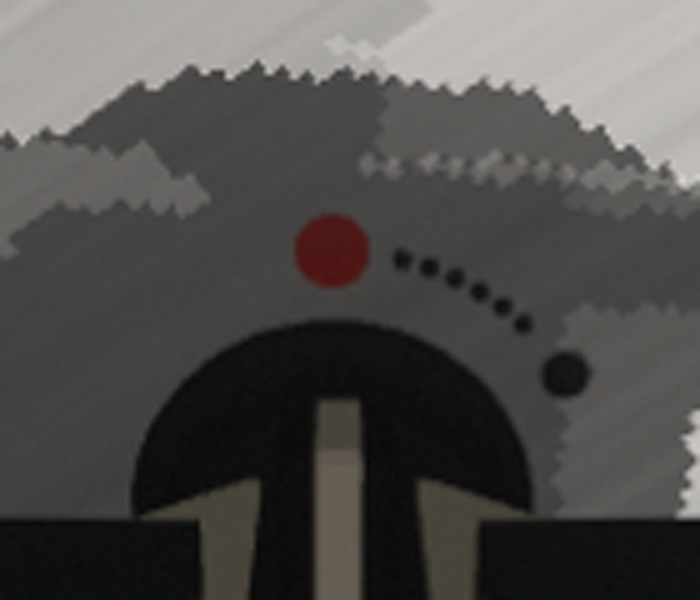

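The pointer is now at the red dot, at column ~335. I'll turn the remaining ~0.45 rad to take up the play and bring the stem to its stop.

Emit:
{"fn": "carry_out", "kwargs": {
  "moves": [-0.001,-0.001,0.0035,0.004,0,-0.05,0,-0.002,-0.0015,0.0035,0.004,0,-0.17,0,-0.002,-0.002,0.0035,0.004,0,-0.34,0,-0.002,-0.002,0.0035,0.004,0,-0.5,0,-0.002,-0.002,0.0035,0.004,0,-0.66,0,-0.002,-0.002,0.0035,0.004,0,-0.78,0,-0.002,-0.002,0.0035,0.004,0,-0.9,0,-0.002,-0.002,0.0035,0.004,0,-0.9,0]
}}

```text
time: 15.2
tool_pos: [483.3, -287.6, 126.8]
tcp_rot: [3.139, -0.001, 1.434]
contact_force: [-0.3, 4.7, 11.3]
grip_width: 12.0
```

Run:
```python
from h import *
o=get_obs(); print(o['time'],o['tool_pos'],o['tcp_rot'],o['contact_force'],o['moment'],o['grip_width'])
snap('d3',(210,145,350,265),5)
print(goto((482.75,-288.3,125.6),1.435))
```

```text
15.2 [ 483.33576209 -287.62112152  126.83748811] [ 3.13945010e+00 -1.16305744e-03  1.43367972e+00] [-0.31563407  4.69001481 11.33259567] [ 0.99258478  0.07736316 -0.07508477] 12.032935477265472
15.2 [ 483.34 -287.62  126.84] [ 3.1395e+00 -1.2000e-03  1.4337e+00] 12.0 [-0.3  4.7 11.3]
(array([-0.0019, -0.0012,  0.0031]), array([ 0.0041, -0.0023, -0.0052]))
```

View pics/d3.png

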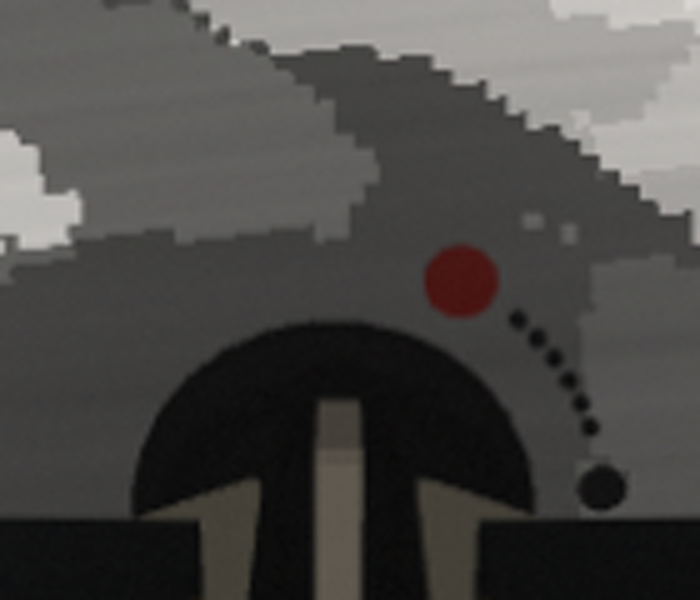

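Torque about z now opposes the turn at −0.075 N m, against 0.015 N m of friction, so the stem looks to be at its stop. I'll hold with a slight extra turn and keep pushing.

Emit:
{"fn": "carry_out", "kwargs": {
  "moves": [-0.001,0,0.003,0.002,0,-0.04,0,-0.001,0,0.003,0.002,0,-0.06,0,-0.001,0,0.003,0.002,0,-0.06,0,-0.001,0,0.003,0.002,0,-0.06,0,-0.001,0,0.003,0.002,0,-0.06,0,-0.001,0,0.003,0.002,0,-0.06,0,-0.001,0,0.003,0.002,0,-0.06,0,-0.001,0,0.003,0.002,0,-0.06,0]
}}

```text
time: 16.05
tool_pos: [483.4, -287.5, 126.8]
tcp_rot: [3.14, -0.002, 1.464]
contact_force: [-3.0, 5.3, 13.3]
grip_width: 12.1
```

Run:
```python
from h import *
o=get_obs(); print(o['time'],o['tool_pos'],o['tcp_rot'],o['contact_force'],o['moment'],o['grip_width'])
snap('d4',(210,145,350,265),5); im=capture('scene'); crop(im,140,170,260,270,6,'s4.png')
crop(capture('top'),285,190,395,275,7,'t4.png')
o=get_obs(); print(o['tool_pos'],o['contact_force'],o['moment'])
```

```text
16.05 [ 483.38803066 -287.50098723  126.84704135] [ 3.13984870e+00 -1.55294162e-03  1.46372153e+00] [-2.98697304  5.30150307 13.28384006] [ 0.77061238  0.39197156 -0.07400896] 12.092483104555104
16.05 [ 483.39 -287.5   126.85] [ 3.1398e+00 -1.6000e-03  1.4637e+00] 12.1 [-3.   5.3 13.3]
[ 483.39320218 -287.49392293  126.83686977] [-2.97224807  3.2574948  12.82203801] [ 0.74441026  0.41256274 -0.04142008]
```

View pics/s4.png

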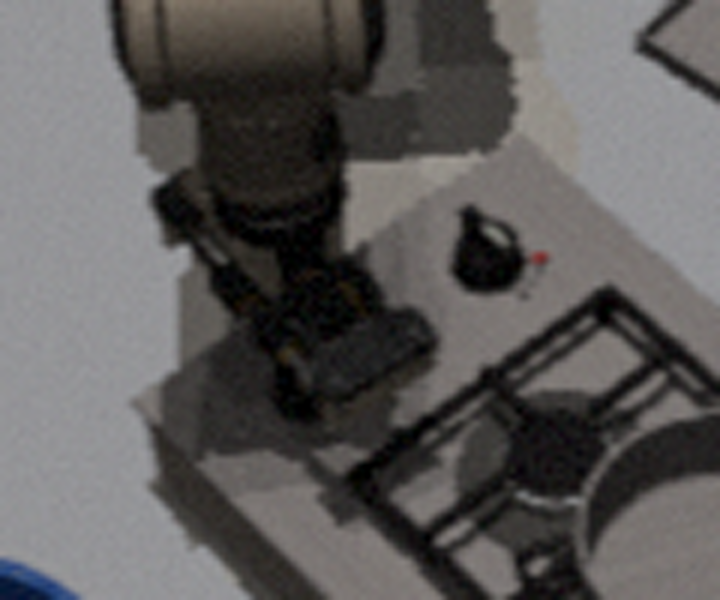

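View pics/d4.png

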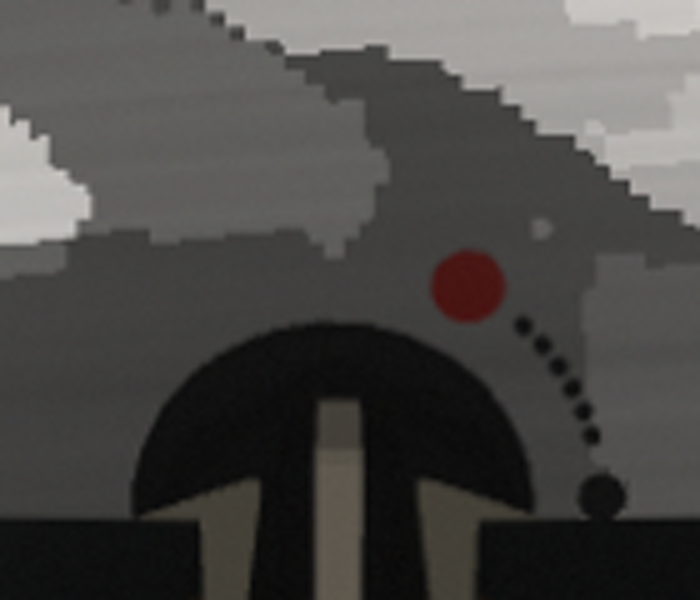

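Run:
```python
from plant import *
print(close_job()); o=get_obs(); print(o['time'],o['tool_pos'],o['contact_force'])
```

```text
the job is handed in; nothing more can be done
None
the job is handed in; nothing more can be done
```

I gripped the knob by its bar in the tray, put it on the bare right-hand stem at the off mark and pushed it in to the stop. Still pushing, I turned it anticlockwise by 1.50 rad and handed in at about 16 s with the gripper closed and pushing. `close_job` gives no verdict, and the stem joints cannot be read directly.

**Seating:** it slid on with almost no force. The push then ended at TCP height 127.0 mm with 8.4 N. I expected 127.1 mm with the knob fully in, and 5 N from the spring alone.

**Last readings before hand-in:** TCP height was 126.8 mm, with about 13 N pushing up on the tool and a 12 mm grip on the 12 mm bar. The wrist view showed the knob unmoved in the fingers, its pointer past the red mark, as the play requires. In the scene view the other knob still points at off. I did not look at the tray, mug, carton, basin or bottle again after lifting the knob, but the arm did not work near them after that.

**What disagreed:**
- **Camera:** the wrist camera's given calibration put the stem about 2–3 mm off. I corrected it from three views; the result was within 1 mm of the top camera's reading.
- **Stop torque:** it was weak and noisy at −0.04 to −0.075 N m. That is above the 0.015 N m friction, but I infer that the stem is at its stop mainly from how far the knob turned.
- **Side force:** about 3–6 N remained on the tool, which sat roughly 1 mm off its starting centre.

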